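# Stand the knocked-over angle plates back on their feet

## Task

The two slotted steel angle plates have been knocked over and lie on their tall legs with their feet in the air. Push each one over with the fingers so that the part now in the air (the foot) lies flat on the table and the part now lying down stands upright, about where the plate is now: do not lift or carry them or drag them across the table. Leave everything else where it is.

Things in the scene. Friction and masses are not known exactly. Their poses are not given: they have to be found in the camera images.
- angle_large: Larger fallen L-shaped steel plate, 8 mm thick, 64 mm wide, about 0.55 kg: tall leg (90 mm outside) flat on the table, foot (80 mm outside) sticking up. Origin: middle of the outer heel edge, on the table. +x along the tall leg, +z along the foot (up now), y along the heel. Inner faces at x=8 (foot), z=8 mm (leg). Standing: +x is up, +z level.
- angle_small: Smaller fallen L-shaped steel plate, 8 mm thick, 48 mm wide, about 0.36 kg: tall leg (76 mm outside) flat on the table, foot (70 mm outside) sticking up. Origin: middle of the outer heel edge, on the table. +x along the tall leg, +z along the foot (up now), y along the heel. Inner faces at x=8 (foot), z=8 mm (leg). Standing: +x is up, +z level.
- angle_large_foot (a point): Larger plate's foot: middle of its free edge on the inner face, 80 mm from the heel edge. Pushing the inner face near here towards the plate's -x tips it about its heel edge; past balance (about 50 degrees) it drops onto its foot, which then lies level on the side where -x pointed. Axes as the plate's. Each plate may have fallen in any direction.
- angle_small_foot (a point): Smaller plate's foot: middle of its free edge on the inner face, 70 mm from the heel edge. Pushing the inner face near here towards the plate's -x tips it about its heel edge; past balance (about 50 degrees) it drops onto its foot, which then lies level on the side where -x pointed. Axes as the plate's. Each plate may have fallen in any direction.
- nozzle_a: Small brass torch nozzle, 23 mm across and 52 mm tall, standing on its foot between the plates (bystander). Origin: centre of its underside, z up.
- nozzle_b: Small copper-and-brass torch nozzle, 23 mm across and 46 mm tall, standing between the plates, farther from the robot (bystander). Origin: centre of its underside, z up.
- nozzle_c: Small brass torch nozzle, 23 mm across and 58 mm tall, standing near the right edge of the table (bystander). Origin: centre of its underside, z up.
- tape_measure: Tape measure 66 x 99 x 38 mm lying at the back left (bystander). Origin: centre of its underside, z up.
- centre_punch: Steel centre punch, 11 x 100 mm, lying near the left edge (bystander). Origin: centre of its underside.
- t_joint: Welded T-joint sample, 45 x 80 x 40 mm, standing on its base plate near the front (bystander). Origin: centre of its underside, z up.
- soapstone: Marking pencil holder, 10 x 122 mm, lying near the right edge (bystander). Origin: centre of its underside.

How it is judged:
By the outcome, as a careful person would: the job done as asked, in the order asked, and still so for the second after the job is handed in, with the robot touching nothing.
It also fails if it takes over 56 s, if anything falls off the work surface, if the arm or the gripper's body presses on something with over 40 N, if the wrist force passes 120 N, or if a joint passes its speed limit or range.

## Robot

A 6-joint arm with a two-finger parallel gripper is mounted at the origin on a cart in front of the work surface, level with it; the furniture and walls round the work are solid. World frame = base frame: x ahead of the robot, y to its left, z up, the work surface at z = 0. Lengths are in m, angles in rad, forces in N, time in s.
With the tool pointing down it reaches from about 0.4 to 0.825 m from the base axis. Payload 7 kg.
Tool frame: the origin (TCP) lies at the very end of the fingers, on their centre line; the grasp point (between the pads) lies 19 mm behind it (grip_depth is the distance from the TCP to the grasp point, in m); z points along the fingers, y is the direction in which the jaws open and shut (so a half turn about z gives the same grasp; the last joint's range is limited). The gripper opens to 88 mm and grips with 3 to 60 N. Pads are 19 mm wide; open, the fingers measure 130 mm over their backs; the gripper's body (78 mm by 193 mm) begins 47 mm behind the grasp point.
Start: joints at [-0.929, 0.359, 0.012, 0, -1.224, -0.288], TCP at [0.234, -0.633, 0.227] pointing down, gripper open.
Joint ranges: [-3.07, 3.07], [-1.43, 2.12], [-1.02, 1.25], [-3.03, 1.67], [-3.05, -0], [-3.03, 3.03]. Speed limits (rad/s): [2.39, 2.39, 3.01, 3.14, 3.14, 3.14].

## Interface

Orientations are given as [roll, pitch, yaw] about the fixed x, y, z axes, in that order (R = Rz(yaw) Ry(pitch) Rx(roll)).
In Python, from station import get_state, grab_frame, get_calibration, job_done, grip_depth gives the robot as it stands. The module is installed in compiled form; this text tells all that it offers.
- The arm moves only by the shell command python3 -m crank 'ROWS' [FORCE]. ROWS is JSON, a list of rows, each an object with "turn": the turn, a rotation vector about the tool's x, y, z each as a share of 2 pi rad, from -1 to 1, a list of three; "slide": the shift along the tool's x, y, z each as a share of 0.5 m, from -1 to 1, a list of three; "fingers": the opening, from -1 (shut) to 1 (fully open). A call has 1 to 5 rows; each row is the pose to reach, as a shift and turn from the pose commanded when the call began, along the tool's axes at that moment, turning the shorter way round; what a row does not reach only later rows make up. A row lasts 1/12 s, in which the tool goes at most 41.7 mm and 7.16 degrees, less where a joint would pass 70% of its speed; a pose out of reach is approached as far as the arm can. A call with a number of a shift or a turn outside -1 to 1 is refused whole. A call with a gripper value outside its range is refused whole. The fingers move at their own pace and stop on an object; FORCE is the grip in N (left out, the last holds). Time passes only in rows, so rows that repeat a pose let the fingers close. It gives the time, the measured TCP pose, the force and the opening at its end, in the units of the state.
- get_state(): the state, without advancing time (a new reading comes with each control period).
- grab_frame(name): name is "side" or "top"; returns the picture (480x640x3 uint8, red, green, blue); there is no depth.
- get_calibration(name): a dict with "K" (3x3 intrinsics, pixels), "dist" ([k1, k2, p1, p2, k3] as OpenCV has them; the pictures are not rectified), "pose" (4x4, takes a point from camera to world coordinates). Camera axes: x right, y up, looking along -z (the intrinsics and any distortion apply to the point x, -y, -z); pixel columns grow to the right and rows downward; lengths in m; the calibration is good to about 2 mm. A picture is of the moment at which its call begins. get_calibration takes no time and is no camera call.
- job_done(): hands the job in, once; it reports no verdict.
The state is a dict: "t": time; "q": joint angles; "qd": joint speeds; "joint_efforts": joint torques, N m; "eef_pos": TCP position; "ee_rot": TCP orientation; "force": force on the tool from outside, world axes, zero at the start; "moment": the same for the moment, N m; "width": finger opening in m.
Only numpy, scipy, OpenCV 4.12 (cv2) and the standard library are available. Lean on these libraries where they do the work, as an engineer would, in place of code of your own. Each camera call takes 0.05 s, during which the arm holds its last target.

## Working session

There is one attempt and no reset: what is moved stays moved. The work goes in short steps, Python scripts to look and compute and a shell command to move; the robot and the scene stay as the last step left them, time stands still between calls to the robot, and variables do not carry over. Pictures are saved under pics/ and viewed, and the job is handed in when it is done.

```bash
mkdir -p pics
python3 - <<'E'
from station import *
import cv2,numpy as np
print(get_state(), grip_depth if not callable(grip_depth) else grip_depth())
for n in("top","side"):
    f=grab_frame(n); cv2.imwrite(f"pics/{n}0.png",f[:,:,::-1]); c=get_calibration(n); print(n,np.round(c["K"],1).tolist(),c["dist"],np.round(c["pose"],3).tolist())
E
```

```text
{'t': 0.0, 'q': array([-9.28927579e-01,  3.59397706e-01,  1.10575000e-02, -3.57199890e-04,
       -1.22413748e+00, -2.88121060e-01]), 'qd': array([ 0.00043431,  0.00040471,  0.00027128, -0.00033867,  0.00104197,
        0.00108419]), 'joint_efforts': array([-2.79070860e-03, -5.82718849e+01,  2.93050861e+01,  6.99748546e+00,
        6.72389375e-03, -1.56904480e-04]), 'eef_pos': array([ 0.23364095, -0.6327352 ,  0.22561385]), 'ee_rot': array([ 3.13988518e+00, -1.55857818e-04, -2.78796648e+00]), 'force': array([-0.60922671,  0.14562111,  0.15498704]), 'moment': array([-0.00511773,  0.01744734,  0.0124251 ]), 'width': 0.08803440971694601} 0.0188
top [[506.3, 0.0, 320.7], [0.0, 506.3, 243.3], [0.0, 0.0, 1.0]] [-0.13804016  0.          0.          0.          0.        ] [[-0.015, 0.983, -0.181, 0.367], [-1.0, -0.012, 0.017, 0.015], [0.015, 0.181, 0.983, 1.043], [0.0, 0.0, 0.0, 1.0]]
side [[593.0, 0.0, 319.1], [0.0, 593.0, 250.1], [0.0, 0.0, 1.0]] [-0.13996759  0.          0.          0.          0.        ] [[-0.857, 0.178, -0.484, 0.024], [-0.516, -0.317, 0.796, 0.815], [-0.012, 0.932, 0.363, 0.456], [0.0, 0.0, 0.0, 1.0]]
```

View pics/top0.png

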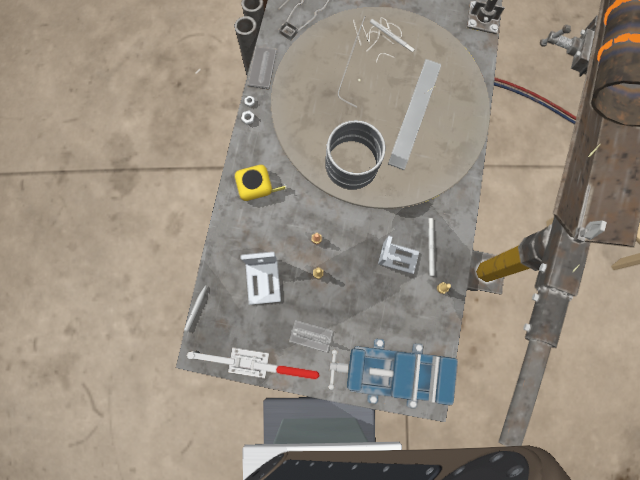

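View pics/side0.png

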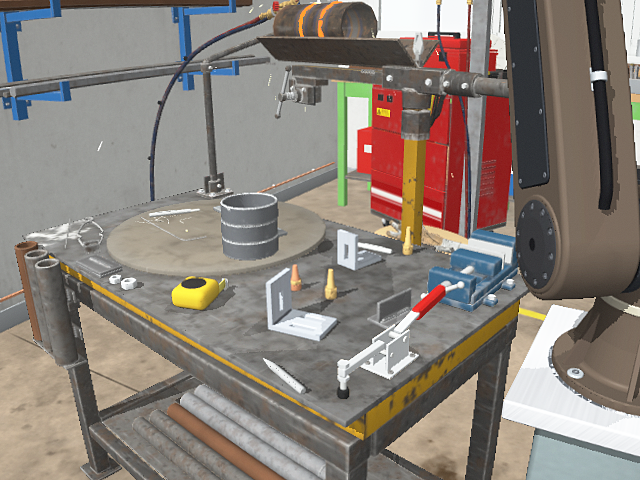

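The top view shows the large plate around (262,278) with its foot at the upper edge near (258,257). The small one is around (400,255) with its foot on the left. I'll zoom in next.

Run:
```python
import cv2,numpy as np
t=cv2.imread("pics/top0.png");s=cv2.imread("pics/side0.png")
r=lambda i,x,y,w,h,k:cv2.resize(i[y:y+h,x:x+w],None,fx=k,fy=k,interpolation=cv2.INTER_CUBIC)
a=np.hstack([r(t,230,240,66,75,6),r(t,370,225,66,75,6)])
b=np.hstack([r(s,255,255,95,95,4),r(s,320,220,95,95,4)])
cv2.imwrite("pics/z1.png",a);cv2.imwrite("pics/z2.png",b)
```

```text
(no output)
```

View pics/z1.png

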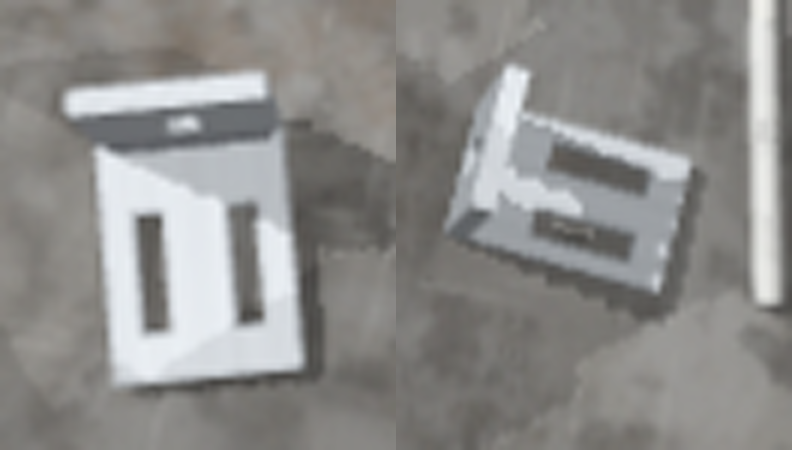

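View pics/z2.png

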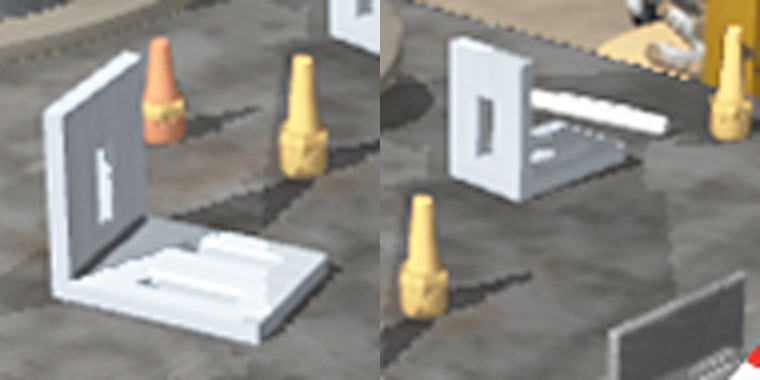

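```bash
cat > h.py <<'E'
import cv2,numpy as np
from station import *
def ray(n,px):
    c=get_calibration(n);K=np.array(c["K"]);P=np.array(c["pose"])
    u=cv2.undistortPoints(np.array(px,float).reshape(-1,1,2),K,np.array(c["dist"])).reshape(-1,2)
    d=np.c_[u[:,0],-u[:,1],-np.ones(len(u))]@P[:3,:3].T
    return P[:3,3],d
def onz(n,px,z):
    o,d=ray(n,px); return o+d*((z-o[2])/d[:,2])[:,None]
def proj(n,X):
    c=get_calibration(n);P=np.linalg.inv(np.array(c["pose"]))
    x=np.atleast_2d(X)@P[:3,:3].T+P[:3,3]; x=x*[1,-1,-1]
    return cv2.projectPoints(x,np.zeros(3),np.zeros(3),np.array(c["K"]),np.array(c["dist"]))[0].reshape(-1,2)
E
cat > m.py <<'E'
from h import *
np.set_printoptions(precision=4,suppress=True)
z=lambda p,x,y,k:[((a+.5)/k-.5+x,(b+.5)/k-.5+y) for a,b in p]
print("L leg end z8\n",onz("top",z([(113,383),(303,370)],230,240,6),.008))
print("L foot top outer\n",onz("top",z([(65,92),(265,74)],230,240,6),.08))
print("L foot top inner\n",onz("top",z([(72,118),(272,98)],230,240,6),.08))
print("S leg end z8\n",onz("top",z([(658-396,293),(692-396,160)],370,225,6),.008))
print("S foot top\n outer",onz("top",z([(508-396,65),(472-396,205)],370,225,6),.07),"inner",onz("top",z([(530-396,72),(497-396,208)],370,225,6),.07))
print("S heel z0\n",onz("top",z([(445-396,233)],370,225,6),0))
print("side L heel z0",onz("side",z([(55,297)],255,255,4),0), "legend z0",onz("side",z([(260,343),(327,270)],255,255,4),0))
print("side S heel z0",onz("side",z([(450-380,178),(520-380,201)],320,220,4),0))
print("side L foottop",onz("side",z([(45,113),(125,53)],255,255,4),.08))
print("side S foottop",onz("side",z([(450-380,40),(520-380,72)],320,220,4),.07))
print("noz top bases: a?",onz("top",[(318,272),(317,238),(444,288)],.045))
E
python3 m.py
```

```text
L leg end z8
 [[0.4342 0.1461 0.008 ]
 [0.4379 0.0814 0.008 ]]
L foot top outer
 [[0.5229 0.1532 0.08  ]
 [0.528  0.0888 0.08  ]]
L foot top inner
 [[0.5144 0.1509 0.08  ]
 [0.5202 0.0866 0.08  ]]
S leg end z8
 [[ 0.4912 -0.1941  0.008 ]
 [ 0.5377 -0.2082  0.008 ]]
S foot top
 outer [[ 0.5598 -0.1353  0.07  ]
 [ 0.5135 -0.1218  0.07  ]] inner [[ 0.5574 -0.1425  0.07  ]
 [ 0.5124 -0.1299  0.07  ]]
S heel z0
 [[ 0.5144 -0.1218  0.    ]]
side L heel z0 [[0.525  0.1503 0.    ]] legend z0 [[0.436  0.1407 0.    ]
 [0.4427 0.077  0.    ]]
side S heel z0 [[ 0.5611 -0.1353  0.    ]
 [ 0.5171 -0.1266  0.    ]]
side L foottop [[0.5254 0.1501 0.08  ]
 [0.5316 0.0861 0.08  ]]
side S foottop [[ 0.565  -0.1424  0.07  ]
 [ 0.5137 -0.1187  0.07  ]]
noz top bases: a? [[ 0.4924  0.0037  0.045 ]
 [ 0.5611  0.0047  0.045 ]
 [ 0.4564 -0.2476  0.045 ]]
```

```bash
cat > tri.py <<'E'
from h import *
np.set_printoptions(precision=3,suppress=True)
def tri(a,b):
    o1,d1=ray("top",[a]);o2,d2=ray("side",[b]);d1=d1[0];d2=d2[0]
    s=np.linalg.lstsq(np.c_[d1,-d2],o2-o1,rcond=None)[0]
    p,q=o1+s[0]*d1,o2+s[1]*d2
    return (p+q)/2,np.linalg.norm(p-q)
print("yellow top",tri((540,245),(412,138)))
print("clamp at",tri((558,38),(297,92)))
print("bottle-tray corner",tri((590,225),(420,78)))
print("start tcp px",proj("top",[[.234,-.633,.227],[.234,-.633,.5]]),proj("side",[[.234,-.633,.227],[.234,-.633,.5]]))
for z in(.0,.2,.4):print(z,onz("top",[(540,300),(510,440)],z))
print("clamp handle",tri((195,356),(343,362)),tri((315,375),(437,293)))
E
python3 tri.py
```

```text
yellow top (array([ 0.511, -0.376,  0.218]), np.float64(0.0005141929425447254))
clamp at (array([ 0.85 , -0.422,  0.298]), np.float64(0.026254225650954956))
bottle-tray corner (array([ 0.513, -0.402,  0.343]), np.float64(0.01093096154202579))
start tcp px [[686.134 398.336]
 [798.156 407.84 ]] [[563.912 128.439]
 [575.448   6.904]]
0.0 [[ 0.43  -0.468  0.   ]
 [ 0.144 -0.385  0.   ]]
0.2 [[ 0.418 -0.375  0.2  ]
 [ 0.187 -0.309  0.2  ]]
0.4 [[ 0.406 -0.283  0.4  ]
 [ 0.229 -0.232  0.4  ]]
clamp handle (array([0.333, 0.246, 0.05 ]), np.float64(0.006946228742834045)) (array([0.296, 0.013, 0.06 ]), np.float64(0.005973674102302987))
```

Run:
```python
import cv2
t=cv2.imread("pics/top0.png");s=cv2.imread("pics/side0.png")
cv2.imwrite("pics/z3.png",cv2.resize(t[0:480,440:640],None,fx=1.2,fy=1.2));cv2.imwrite("pics/z4.png",cv2.resize(s[0:300,250:560],None,fx=2,fy=2))
```

```text
(no output)
```

View pics/z4.png

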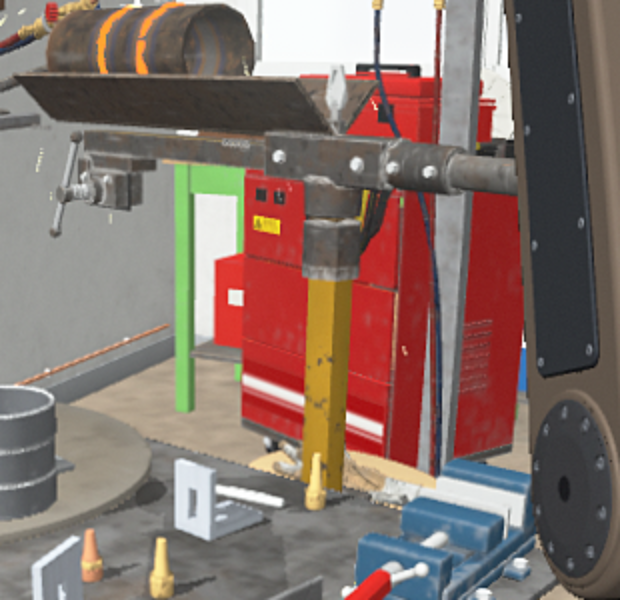

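View pics/z3.png

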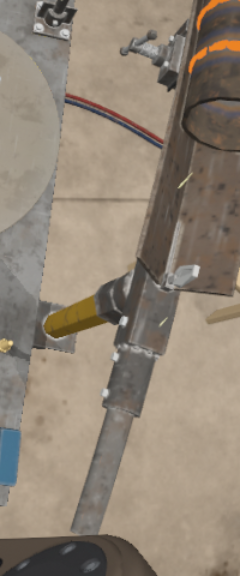

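Run:
```python
from tri import *
print("---")
print(tri((541.7,340),(480,85)),tri((563,268),(385,80)))
print("white lever tip",tri((592,225),(419,33+0)))
for z in(.3,.33,.36):print(onz("top",[(511,442),(541.7,340)],z))
```

```text
yellow top (array([ 0.511, -0.376,  0.218]), np.float64(0.0005141929425447254))
clamp at (array([ 0.85 , -0.422,  0.298]), np.float64(0.026254225650954956))
bottle-tray corner (array([ 0.513, -0.402,  0.343]), np.float64(0.01093096154202579))
start tcp px [[686.134 398.336]
 [798.156 407.84 ]] [[563.912 128.439]
 [575.448   6.904]]
0.0 [[ 0.43  -0.468  0.   ]
 [ 0.144 -0.385  0.   ]]
0.2 [[ 0.418 -0.375  0.2  ]
 [ 0.187 -0.309  0.2  ]]
0.4 [[ 0.406 -0.283  0.4  ]
 [ 0.229 -0.232  0.4  ]]
clamp handle (array([0.333, 0.246, 0.05 ]), np.float64(0.006946228742834045)) (array([0.296, 0.013, 0.06 ]), np.float64(0.005973674102302987))
---
(array([ 0.351, -0.307,  0.345]), np.float64(0.004297519582525833)) (array([ 0.498, -0.321,  0.351]), np.float64(0.09923358324781593))
white lever tip (array([ 0.495, -0.348,  0.437]), np.float64(0.006583003718100324))
[[ 0.205 -0.272  0.3  ]
 [ 0.352 -0.327  0.3  ]]
[[ 0.212 -0.26   0.33 ]
 [ 0.353 -0.314  0.33 ]]
[[ 0.218 -0.248  0.36 ]
 [ 0.353 -0.3    0.36 ]]
```

```bash
python3 -m crank '[{"turn":[0,0,0],"slide":[0,0,-0.4],"fingers":-1},{"turn":[0,0,0],"slide":[0,0,-0.4],"fingers":-1},{"turn":[0,0,0],"slide":[0,0,-0.4],"fingers":-1},{"turn":[0,0,0],"slide":[0,0,-0.4],"fingers":-1},{"turn":[0,0,0],"slide":[0,0,-0.4],"fingers":-1}]' 20
python3 -m crank '[{"turn":[0,0,0.044],"slide":[0,0,-0.1],"fingers":-1},{"turn":[0,0,0.044],"slide":[0,0,-0.1],"fingers":-1},{"turn":[0,0,0.044],"slide":[0,0,-0.1],"fingers":-1},{"turn":[0,0,0.044],"slide":[0,0,-0.1],"fingers":-1}]'
```

```text
t: 0.52
eef_pos: [0.2335, -0.6331, 0.43]
ee_rot: [-3.139, 0.0, -2.788]
force: [1.2, -0.4, -0.1]
width: 0.0596
t: 0.85
eef_pos: [0.234, -0.6333, 0.4772]
ee_rot: [-3.141, 0.001, -3.065]
force: [-0.4, -0.4, -1.4]
width: 0.0329
```

```bash
python3 -m crank '[{"turn":[0,0,0],"slide":[-0.16,0.38,0],"fingers":-1},{"turn":[0,0,0],"slide":[-0.16,0.38,0],"fingers":-1},{"turn":[0,0,0],"slide":[-0.16,0.38,0],"fingers":-1},{"turn":[0,0,0],"slide":[-0.16,0.38,0],"fingers":-1},{"turn":[0,0,0],"slide":[-0.16,0.38,0],"fingers":-1}]'
python3 -m crank '[{"turn":[0,0,0],"slide":[-0.16,0.38,0],"fingers":-1},{"turn":[0,0,0],"slide":[-0.16,0.38,0],"fingers":-1},{"turn":[0,0,0],"slide":[-0.16,0.38,0],"fingers":-1},{"turn":[0,0,0],"slide":[-0.16,0.38,0],"fingers":-1},{"turn":[0,0,0],"slide":[-0.16,0.38,0],"fingers":-1}]'
```

```text
t: 1.27
eef_pos: [0.2988, -0.4355, 0.4753]
ee_rot: [3.14, -0.001, -3.063]
force: [1.6, -0.3, 2.0]
width: 0.0021
t: 1.68
eef_pos: [0.3636, -0.2399, 0.4758]
ee_rot: [3.141, -0.001, -3.063]
force: [0.8, 0.3, 0.7]
width: 0.0003
```

```bash
python3 -m crank '[{"turn":[0,0,0],"slide":[-0.145,0.346,0],"fingers":-1},{"turn":[0,0,0],"slide":[-0.145,0.346,0],"fingers":-1},{"turn":[0,0,0],"slide":[-0.145,0.346,0],"fingers":-1},{"turn":[0,0,0],"slide":[-0.145,0.346,0],"fingers":-1},{"turn":[0,0,0],"slide":[-0.145,0.346,0],"fingers":-1}]'
python3 -m crank '[{"turn":[0,0,0],"slide":[-0.145,0.346,0],"fingers":-1},{"turn":[0,0,0],"slide":[-0.145,0.346,0],"fingers":-1},{"turn":[0,0,0],"slide":[-0.145,0.346,0],"fingers":-1},{"turn":[0,0,0],"slide":[-0.145,0.346,0],"fingers":-1},{"turn":[0,0,0],"slide":[-0.145,0.346,0],"fingers":-1}]'
python3 -m crank '[{"turn":[0,0,0],"slide":[0,0,0.4],"fingers":-1},{"turn":[0,0,0],"slide":[0,0,0.4],"fingers":-1},{"turn":[0,0,0],"slide":[0,0,0.4],"fingers":-1},{"turn":[0,0,0],"slide":[0,0,0.4],"fingers":-1},{"turn":[0,0,0],"slide":[0,0,0.4],"fingers":-1}]'
python3 -c "
from station import *
print(get_state()['eef_pos'],get_state()['ee_rot'])
import cv2
for n in('top','side'):cv2.imwrite(f'pics/{n}1.png',grab_frame(n)[:,:,::-1])"
```

```text
t: 2.1
eef_pos: [0.4231, -0.0604, 0.4755]
ee_rot: [3.141, -0.001, -3.06]
force: [0.3, 0.1, -0.0]
width: 0.0003
t: 2.52
eef_pos: [0.4822, 0.118, 0.4745]
ee_rot: [-3.141, -0.003, -3.06]
force: [0.5, -0.8, -0.4]
width: 0.0004
t: 2.93
eef_pos: [0.4799, 0.1135, 0.2726]
ee_rot: [-3.141, -0.004, -3.062]
force: [0.6, 1.4, -1.4]
width: 0.0008
[0.47994633 0.11349062 0.27255355] [-3.14051417 -0.00359569 -3.06237242]
```

View pics/side1.png

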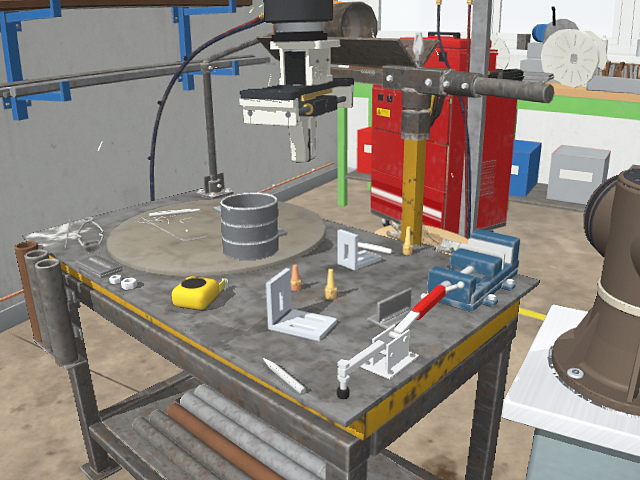

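The gripper hangs above the large plate with its fingers shut. Its wide side is parallel to the heel, and the path is clear.

```bash
python3 -m crank '[{"turn":[0,0,0],"slide":[0,0,0.2],"fingers":-1},{"turn":[0,0,0],"slide":[0,0,0.34],"fingers":-1},{"turn":[0,0,0],"slide":[0,0,0.4],"fingers":-1},{"turn":[0,0,0],"slide":[0,0,0.4],"fingers":-1},{"turn":[0,0,0],"slide":[0,0,0.4],"fingers":-1}]'
python3 -m crank '[{"turn":[0,0,0],"slide":[0,0,0.0],"fingers":-1},{"turn":[0,0,0],"slide":[0,0,0],"fingers":-1}]'
python3 -c "
from station import *
print(get_state()['eef_pos'],get_state()['ee_rot'])
import cv2
for n in('top','side'):cv2.imwrite(f'pics/{n}2.png',cv2.resize(grab_frame(n)[:,:,::-1][200:360,200:400],None,fx=3,fy=3))"
```

```text
t: 3.45
eef_pos: [0.4825, 0.1145, 0.0761]
ee_rot: [3.141, 0.001, -3.063]
force: [0.2, 0.6, 0.4]
width: 0.0002
t: 3.62
eef_pos: [0.4823, 0.1142, 0.0772]
ee_rot: [-3.14, -0.002, -3.063]
force: [0.8, -0.1, 1.3]
width: 0.0002
[0.48234706 0.11424176 0.07720766] [-3.13979449e+00 -1.61090602e-03 -3.06290265e+00]
```

View pics/side2.png

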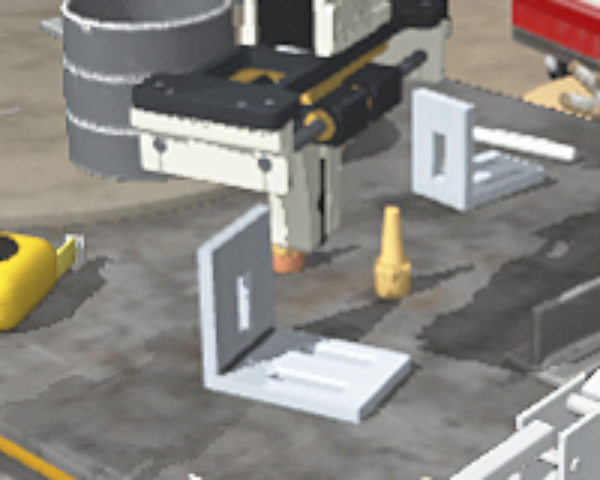

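```bash
python3 -c "
from h import *
p=[[.482,.114,.077],[.526,.12,.08]]
print(proj('side',p),proj('side',p)*3-600, proj('top',p)*3-600)"
```

```text
[[302.42474134 281.97308013]
 [276.77390864 275.90089162]] [[307.27422403 245.91924039]
 [230.32172592 227.70267485]] [[182.24409284 227.93515972]
 [172.80892631 159.40633975]]
```

View pics/top2.png

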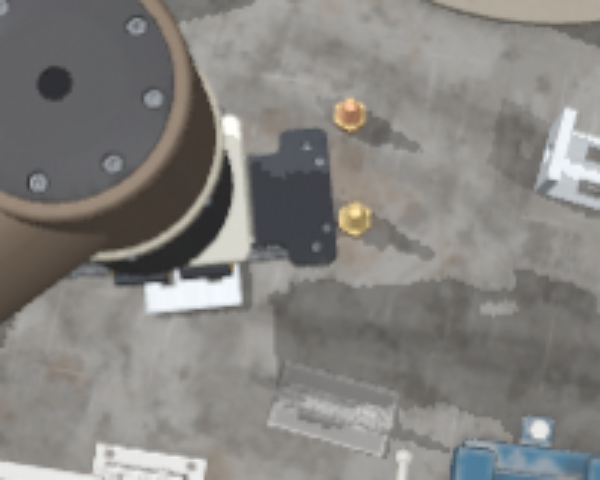

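```bash
python3 -m crank '[{"turn":[0,0,0],"slide":[0,0.004,0.014],"fingers":-1},{"turn":[0,0,0],"slide":[-0.02,0.004,0.014],"fingers":-1},{"turn":[0,0,0],"slide":[-0.036,0.004,0.014],"fingers":-1},{"turn":[0,0,0],"slide":[-0.044,0.004,0.014],"fingers":-1},{"turn":[0,0,0],"slide":[-0.048,0.004,0.014],"fingers":-1}]'
python3 -m crank '[{"turn":[0,0,0],"slide":[-0.006,0,0],"fingers":-1},{"turn":[0,0,0],"slide":[-0.012,0,0],"fingers":-1}]'
python3 -c "
from station import *
s=get_state()
print(s['eef_pos'],s['force'],s['moment'])
import cv2
for n in('side',):cv2.imwrite(f'pics/{n}3.png',cv2.resize(grab_frame(n)[:,:,::-1][200:360,200:400],None,fx=3,fy=3))"
```

```text
t: 4.13
eef_pos: [0.507, 0.1184, 0.0701]
ee_rot: [3.141, 0.001, -3.064]
force: [-0.4, -0.2, -0.4]
width: 0.0006
t: 4.3
eef_pos: [0.5115, 0.1183, 0.0695]
ee_rot: [-3.141, -0.001, -3.065]
force: [-1.2, 0.3, 0.2]
width: 0.0003
[0.51146237 0.11830352 0.0695132 ] [-1.16821081  0.33557783  0.21175389] [0.02428273 0.59305438 0.03543348]
```

View pics/side3.png

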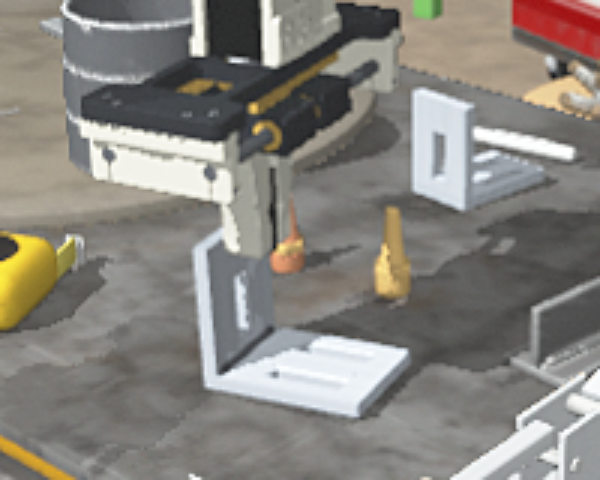

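The finger has just touched near the top of the foot, and the plate hasn't moved. Next I'll follow the tipping arc.

```bash
python3 -m crank '[{"turn":[0,0,0],"slide":[-0.010,0,0],"fingers":-1},{"turn":[0,0,0],"slide":[-0.020,0,0],"fingers":-1},{"turn":[0,0,0],"slide":[-0.030,0,0],"fingers":-1},{"turn":[0,0,0],"slide":[-0.039,0,0.001],"fingers":-1},{"turn":[0,0,0],"slide":[-0.048,0,0.003],"fingers":-1}]'
python3 -c "
from station import *
s=get_state()
print(s['eef_pos'],s['force'],s['moment'])
import cv2
for n in('side',):cv2.imwrite(f'pics/{n}4.png',cv2.resize(grab_frame(n)[:,:,::-1][200:360,200:400],None,fx=3,fy=3))"
```

```text
t: 4.77
eef_pos: [0.5361, 0.1204, 0.068]
ee_rot: [3.142, 0.0, -3.064]
force: [-1.0, -0.1, -0.4]
width: 0.0005
[0.53609331 0.12044617 0.0680038 ] [-1.01115263 -0.0898368  -0.38655949] [0.0342738  0.36465485 0.0230991 ]
```

View pics/side4.png

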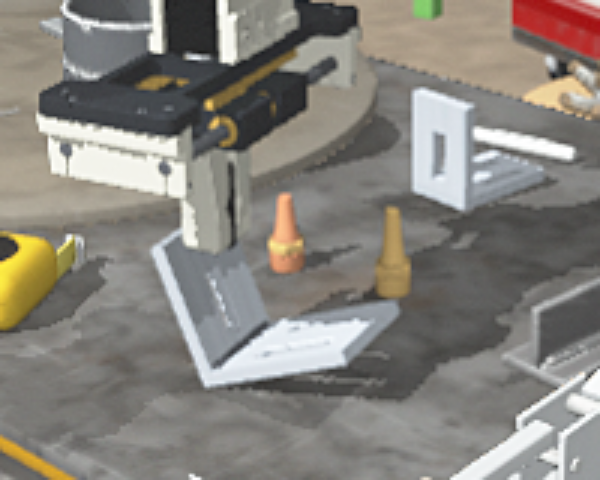

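The plate is tipping about 20° and its heel hasn't moved. Continuing.

```bash
python3 -m crank '[{"turn":[0,0,0],"slide":[-0.012,0,0.004],"fingers":-1},{"turn":[0,0,0],"slide":[-0.023,0,0.008],"fingers":-1},{"turn":[0,0,0],"slide":[-0.034,0,0.014],"fingers":-1},{"turn":[0,0,0],"slide":[-0.045,0,0.020],"fingers":-1},{"turn":[0,0,0],"slide":[-0.055,0,0.027],"fingers":-1}]'
python3 -c "
from station import *
s=get_state()
print(s['eef_pos'],s['force'],s['moment'])
import cv2
for n in('side',):cv2.imwrite(f'pics/{n}5.png',cv2.resize(grab_frame(n)[:,:,::-1][200:360,200:400],None,fx=3,fy=3))"
```

```text
t: 5.23
eef_pos: [0.5638, 0.1227, 0.0543]
ee_rot: [3.141, 0.0, -3.064]
force: [0.7, 0.6, -0.5]
width: 0.0005
[0.56380122 0.12265427 0.05427328] [ 0.65182993  0.59138828 -0.4589388 ] [-0.01680515  0.03180385 -0.03836381]
```

View pics/side5.png

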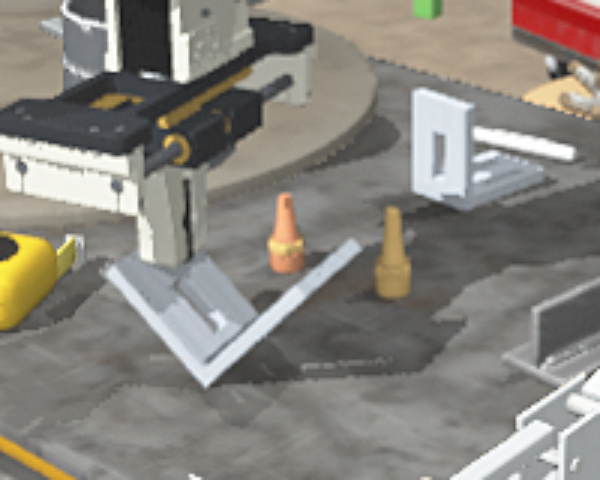

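```bash
python3 -m crank '[{"turn":[0,0,0],"slide":[-0.005,0,0.004],"fingers":-1},{"turn":[0,0,0],"slide":[-0.010,0,0.008],"fingers":-1},{"turn":[0,0,0],"slide":[-0.015,0,0.013],"fingers":-1},{"turn":[0,0,0],"slide":[-0.019,0,0.018],"fingers":-1},{"turn":[0,0,0],"slide":[-0.022,0,0.023],"fingers":-1}]'
python3 -c "
from station import *
s=get_state()
print(s['eef_pos'],s['force'],s['moment'])
import cv2
for n in('side',):cv2.imwrite(f'pics/{n}6.png',cv2.resize(grab_frame(n)[:,:,::-1][200:360,200:400],None,fx=3,fy=3))"
```

```text
t: 5.7
eef_pos: [0.5741, 0.1234, 0.0429]
ee_rot: [3.142, 0.0, -3.064]
force: [-0.0, -0.0, 0.6]
width: 0.0004
[0.5741184  0.12338224 0.04285167] [-0.03677483 -0.03681264  0.64118582] [-0.01680156  0.02375749  0.00897869]
```

View pics/side6.png

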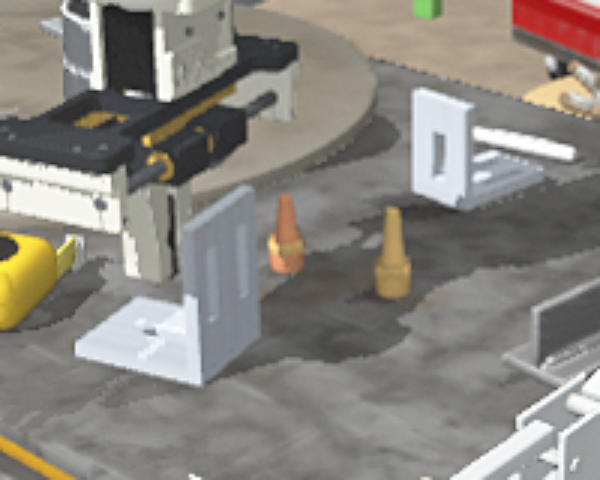

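The large plate stands on its foot about where it was. Retracting up, then across to the small one.

```bash
python3 -m crank '[{"turn":[0,0,0],"slide":[0,0,-0.04],"fingers":-1},{"turn":[0,0,0],"slide":[0,0,-0.12],"fingers":-1},{"turn":[0,0,0],"slide":[0,0,-0.2],"fingers":-1},{"turn":[0,0,0],"slide":[0,0,-0.28],"fingers":-1},{"turn":[0,0,0],"slide":[0,0,-0.36],"fingers":-1}]'
python3 -m crank '[{"turn":[0,0,-0.096],"slide":[0.07,-0.28,0],"fingers":-1},{"turn":[0,0,-0.096],"slide":[0.07,-0.28,0],"fingers":-1},{"turn":[0,0,-0.096],"slide":[0.07,-0.28,0],"fingers":-1},{"turn":[0,0,-0.096],"slide":[0.07,-0.28,0],"fingers":-1},{"turn":[0,0,-0.096],"slide":[0.07,-0.28,0],"fingers":-1}]'
python3 -m crank '[{"turn":[0,0,-0.096],"slide":[0,0,0],"fingers":-1},{"turn":[0,0,-0.096],"slide":[0,0,0],"fingers":-1},{"turn":[0,0,-0.096],"slide":[0,0,0],"fingers":-1},{"turn":[0,0,-0.096],"slide":[0,0,0],"fingers":-1},{"turn":[0,0,-0.096],"slide":[0,0,0],"fingers":-1}]'
cat > g.py <<'E'
from h import *
import sys
s=get_state();p=s['eef_pos'];y=s['ee_rot'][2];T=np.array(list(map(float,sys.argv[1:4])))
d=T-p;tx=np.array([np.cos(y),np.sin(y)]);ty=np.array([np.sin(y),-np.cos(y)])
print(p,np.degrees(y),'share',np.round(np.array([d[:2]@tx,d[:2]@ty,-d[2]])/.5,4),'turn z for yaw -106.4',-(-106.4-np.degrees(y))/360)
E
python3 g.py .526 -.167 .062
```

```text
t: 6.17
eef_pos: [0.5735, 0.1231, 0.2251]
ee_rot: [3.142, 0.0, -3.064]
force: [1.4, 1.2, -0.6]
width: 0.0004
t: 6.58
eef_pos: [0.5484, -0.0224, 0.2234]
ee_rot: [-3.141, -0.0, -2.458]
force: [0.2, 0.7, 0.2]
width: 0.0004
t: 7.0
eef_pos: [0.5496, -0.019, 0.2231]
ee_rot: [-3.142, 0.0, -1.852]
force: [0.1, 0.2, 0.4]
width: 0.0005
[ 0.54963102 -0.01903333  0.22308957] -106.08778375289202 share [ 0.2974 -0.0366  0.3222] turn z for yaw -106.4 0.0008672673530777312
```

```bash
python3 -m crank '[{"turn":[0,0,0.001],"slide":[0.08,-0.01,0],"fingers":-1},{"turn":[0,0,0.001],"slide":[0.16,-0.02,0],"fingers":-1},{"turn":[0,0,0.001],"slide":[0.24,-0.03,0],"fingers":-1},{"turn":[0,0,0.001],"slide":[0.297,-0.037,0],"fingers":-1},{"turn":[0,0,0.001],"slide":[0.297,-0.037,0],"fingers":-1}]'
python3 -m crank '[{"turn":[0,0,0],"slide":[0,0,0.08],"fingers":-1},{"turn":[0,0,0],"slide":[0,0,0.16],"fingers":-1},{"turn":[0,0,0],"slide":[0,0,0.22],"fingers":-1},{"turn":[0,0,0],"slide":[0,0,0.26],"fingers":-1},{"turn":[0,0,0],"slide":[0,0,0.26],"fingers":-1}]'
python3 g.py .526 -.167 .062
python3 -c "
from station import *
import cv2
for n in('top','side'):cv2.imwrite(f'pics/{n}7.png',cv2.resize(grab_frame(n)[:,:,::-1][160:340,260:480],None,fx=3,fy=3))"
```

```text
t: 7.42
eef_pos: [0.5242, -0.1704, 0.223]
ee_rot: [3.141, -0.001, -1.867]
force: [-0.7, -0.2, -0.1]
width: 0.0002
t: 7.83
eef_pos: [0.5223, -0.1663, 0.0887]
ee_rot: [3.134, -0.002, -1.865]
force: [-0.9, 0.1, -0.6]
width: 0.0006
[ 0.52227239 -0.16626066  0.0887005 ] -106.86278430354847 share [-0.0007 -0.0076  0.0534] turn z for yaw -106.4 -0.0012855119543012784
```

View pics/side7.png

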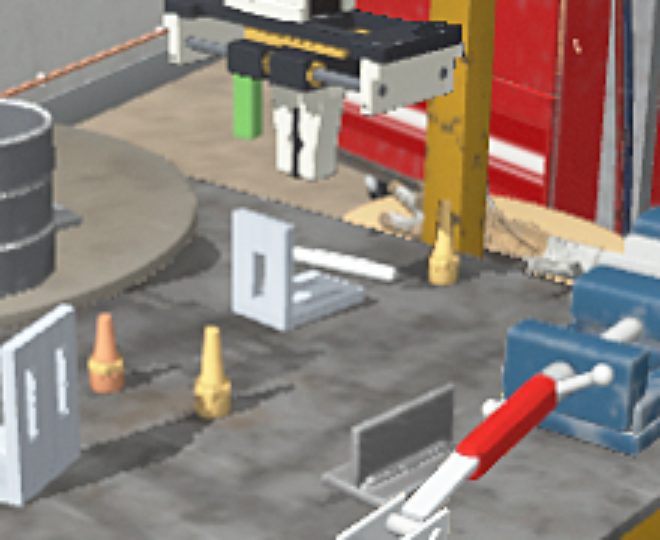

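View pics/top7.png

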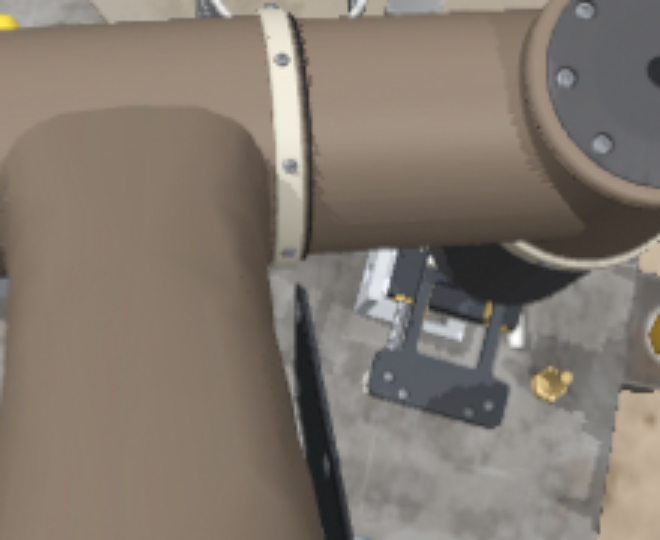

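```bash
python3 -c "
from h import *
print(proj('side',[[.522,-.166,.089]])*3-[[780,480]],get_state()['q'])"; python3 g.py .526 -.167 .062
```

```text
[[306.83446581 181.42525842]] [ 4.86654006e-02  2.83459713e-01 -4.35239093e-01  4.85505193e-04
 -8.53274206e-01 -3.41854512e-01]
[ 0.52553117 -0.16657038  0.09318471] -106.78017498219451 share [ 0.0006 -0.0011  0.0624] turn z for yaw -106.4 -0.0010560416172069548
```

Side view: the fingertip is at about (362,220) in the full frame, matching the projection, and it's behind the small foot. Next I'll descend and touch.

```bash
python3 -m crank '[{"turn":[0,0,-0.001],"slide":[0,0,0.03],"fingers":-1},{"turn":[0,0,-0.001],"slide":[0,0,0.062],"fingers":-1},{"turn":[0,0,-0.001],"slide":[-0.014,0,0.062],"fingers":-1},{"turn":[0,0,-0.001],"slide":[-0.026,0,0.062],"fingers":-1},{"turn":[0,0,-0.001],"slide":[-0.034,0,0.062],"fingers":-1}]'
python3 -m crank '[{"turn":[0,0,0],"slide":[-0.004,0,0],"fingers":-1},{"turn":[0,0,0],"slide":[-0.008,0,0],"fingers":-1}]'
python3 g.py .532 -.146 .062
python3 -c "
from station import *
import cv2
s=get_state();print(s['force'],s['moment'])
for n in('side',):cv2.imwrite(f'pics/{n}8.png',cv2.resize(grab_frame(n)[:,:,::-1][160:340,260:480],None,fx=3,fy=3))"
```

```text
t: 8.35
eef_pos: [0.532, -0.1496, 0.064]
ee_rot: [-3.139, 0.001, -1.857]
force: [-0.5, 0.3, 0.2]
width: 0.0005
t: 8.52
eef_pos: [0.5326, -0.1459, 0.0634]
ee_rot: [-3.14, 0.001, -1.857]
force: [-0.8, -0.6, 0.3]
width: 0.0008
[ 0.5325899  -0.14590274  0.06338565] -106.3976802678545 share [0.0005 0.0011 0.0028] turn z for yaw -106.4 6.443700404190622e-06
[-0.75602766 -0.56859523  0.32552909] [-0.34265815  0.08421353  0.00284433]
```

View pics/side8.png

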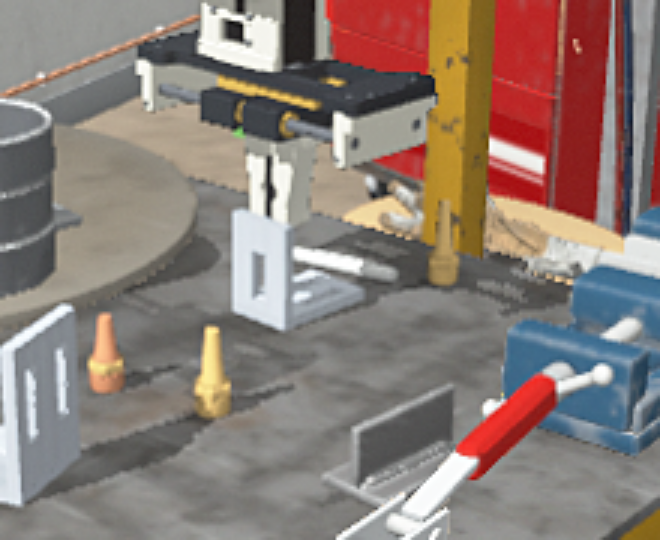

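```bash
python3 -m crank '[{"turn":[0,0,0],"slide":[-0.010,0,0],"fingers":-1},{"turn":[0,0,0],"slide":[-0.020,0,0],"fingers":-1},{"turn":[0,0,0],"slide":[-0.030,0,0],"fingers":-1},{"turn":[0,0,0],"slide":[-0.039,0,0.001],"fingers":-1},{"turn":[0,0,0],"slide":[-0.048,0,0.003],"fingers":-1}]'
python3 -c "
from station import *
s=get_state()
print(s['eef_pos'],s['force'],s['moment'])
import cv2
for n in('side',):cv2.imwrite(f'pics/{n}9.png',cv2.resize(grab_frame(n)[:,:,::-1][160:340,260:480],None,fx=3,fy=3))"
```

```text
t: 8.98
eef_pos: [0.5386, -0.1229, 0.0606]
ee_rot: [-3.141, 0.0, -1.858]
force: [0.2, -0.8, 0.6]
width: 0.0006
[ 0.53857635 -0.12294724  0.06056902] [ 0.19251979 -0.81364346  0.55787026] [-0.14669727  0.01107147  0.02277832]
```

View pics/side9.png

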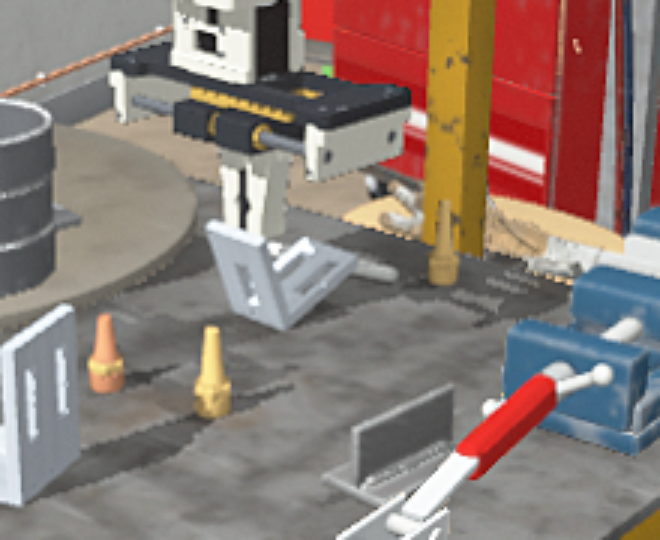

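The small plate is tipping about 22° with its heel corner still at about (280,328) in the zoom. Continuing.

```bash
python3 -m crank '[{"turn":[0,0,0],"slide":[-0.011,0,0.004],"fingers":-1},{"turn":[0,0,0],"slide":[-0.021,0,0.008],"fingers":-1},{"turn":[0,0,0],"slide":[-0.031,0,0.013],"fingers":-1},{"turn":[0,0,0],"slide":[-0.040,0,0.019],"fingers":-1},{"turn":[0,0,0],"slide":[-0.049,0,0.025],"fingers":-1}]'
python3 -c "
from station import *
s=get_state()
print(s['eef_pos'],s['force'],s['moment'])
import cv2
for n in('side',):cv2.imwrite(f'pics/{n}10.png',cv2.resize(grab_frame(n)[:,:,::-1][160:340,260:480],None,fx=3,fy=3))"
```

```text
t: 9.45
eef_pos: [0.5454, -0.0994, 0.0476]
ee_rot: [3.141, 0.0, -1.858]
force: [0.3, 0.9, -0.2]
width: 0.0002
[ 0.54535188 -0.09940666  0.04761857] [ 0.30540612  0.93480394 -0.21612889] [0.00645274 0.1319789  0.04055761]
```

View pics/side10.png

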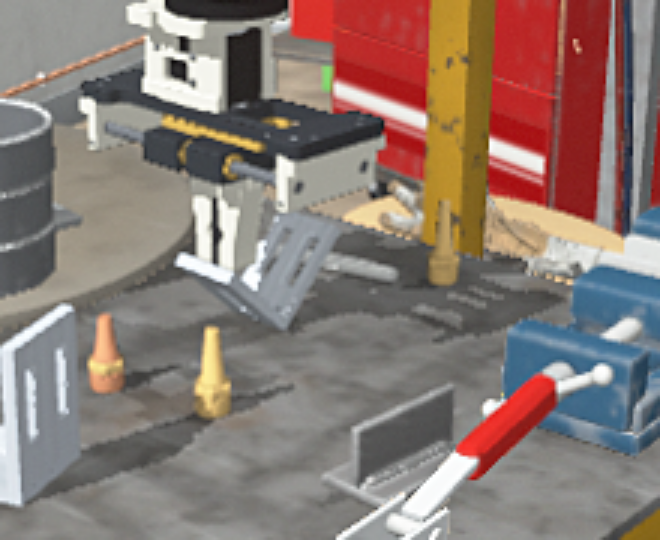

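```bash
python3 -m crank '[{"turn":[0,0,0],"slide":[-0.005,0,0.004],"fingers":-1},{"turn":[0,0,0],"slide":[-0.009,0,0.008],"fingers":-1},{"turn":[0,0,0],"slide":[-0.013,0,0.012],"fingers":-1},{"turn":[0,0,0],"slide":[-0.017,0,0.016],"fingers":-1},{"turn":[0,0,0],"slide":[-0.020,0,0.020],"fingers":-1}]'
python3 -c "
from station import *
s=get_state()
print(s['eef_pos'],s['force'],s['moment'])
import cv2
for n in('side',):cv2.imwrite(f'pics/{n}11.png',cv2.resize(grab_frame(n)[:,:,::-1][160:340,260:480],None,fx=3,fy=3))"
```

```text
t: 9.92
eef_pos: [0.5482, -0.0902, 0.0379]
ee_rot: [-3.142, 0.0, -1.858]
force: [0.3, 0.8, -0.3]
width: 0.0004
[ 0.54817637 -0.09023069  0.03789357] [ 0.27483813  0.76361912 -0.29659706] [ 0.06111973  0.09627455 -0.03577271]
```

View pics/side11.png

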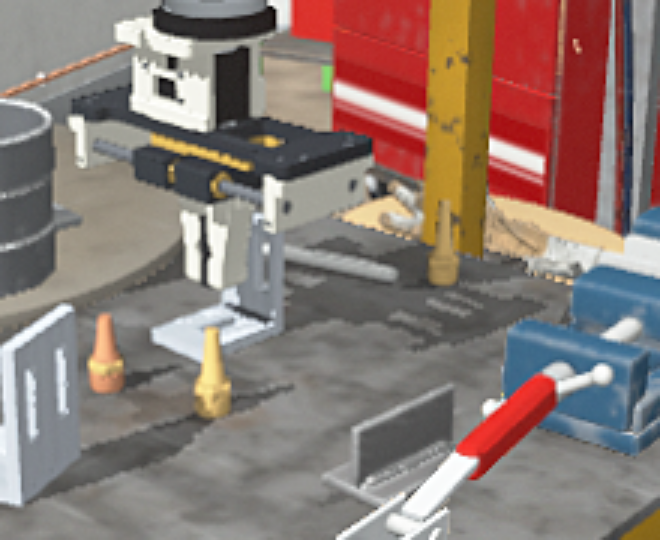

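The small plate has dropped onto its foot. I'll retract straight up and move clear so I can check.

```bash
python3 -m crank '[{"turn":[0,0,0],"slide":[0,0,-0.04],"fingers":-1},{"turn":[0,0,0],"slide":[0,0,-0.12],"fingers":-1},{"turn":[0,0,0],"slide":[0,0,-0.2],"fingers":-1},{"turn":[0,0,0],"slide":[0,0,-0.28],"fingers":-1},{"turn":[0,0,0],"slide":[0,0,-0.36],"fingers":-1}]'
python3 -m crank '[{"turn":[0,0,0],"slide":[-0.4,0,-0.1],"fingers":-1},{"turn":[0,0,0],"slide":[-0.4,0,-0.1],"fingers":-1},{"turn":[0,0,0],"slide":[-0.4,0,-0.1],"fingers":-1},{"turn":[0,0,0],"slide":[-0.4,0,-0.1],"fingers":-1},{"turn":[0,0,0],"slide":[-0.4,0,-0.1],"fingers":-1}]'
python3 -c "
from station import *
import cv2
for n in('side','top'):cv2.imwrite(f'pics/{n}12.png',grab_frame(n)[:,:,::-1])"
```

```text
t: 10.38
eef_pos: [0.5476, -0.0905, 0.2201]
ee_rot: [3.142, -0.0, -1.858]
force: [1.7, 0.1, -0.4]
width: 0.0005
t: 10.8
eef_pos: [0.6049, 0.1033, 0.269]
ee_rot: [-3.141, 0.001, -1.858]
force: [1.6, -0.6, 0.2]
width: 0.0003
```

View pics/side12.png

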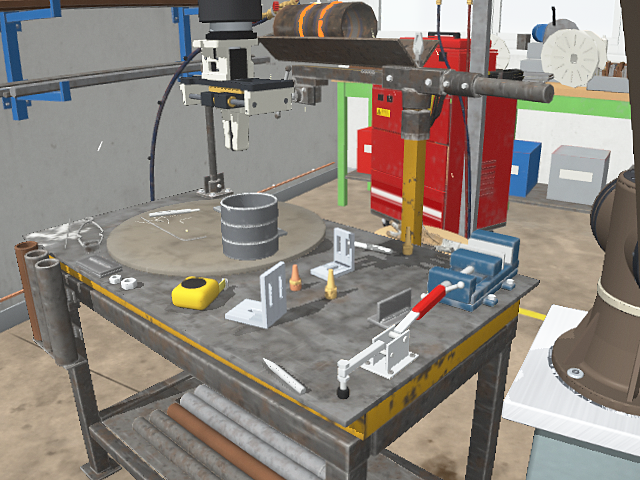

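View pics/top12.png

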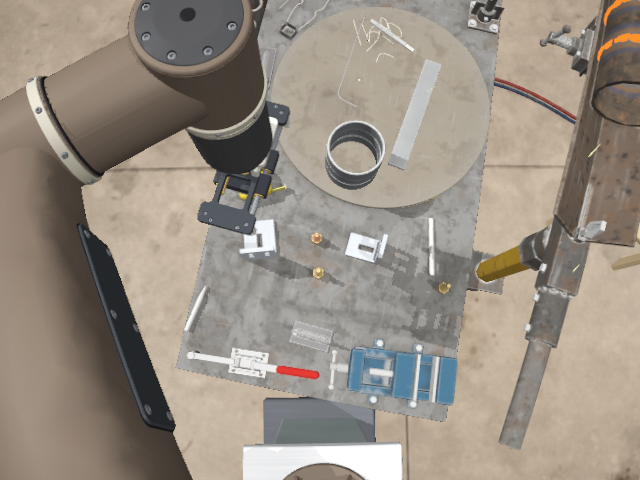

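Both plates now stand on their feet and the bystanders are at the same pixels as before. The large heel corner stayed at about (268,328) and the small one shifted 2–3 px at most. I'll let the arm settle, then hand in.

```bash
python3 -m crank '[{"turn":[0,0,0],"slide":[0,0,0],"fingers":-1},{"turn":[0,0,0],"slide":[0,0,0],"fingers":-1},{"turn":[0,0,0],"slide":[0,0,0],"fingers":-1}]'
python3 -c "
from station import *
import cv2,numpy as np
a=cv2.imread('pics/side12.png').astype(int);b=grab_frame('side')[:,:,::-1].astype(int)
print(np.abs(a-b)[225:330,210:420].max(), get_state()['t'],get_state()['force'])
print(job_done())"
```

```text
t: 11.15
eef_pos: [0.6043, 0.1004, 0.2677]
ee_rot: [3.141, -0.0, -1.859]
force: [-0.1, -0.1, -0.2]
width: 0.0006
108 11.2 [-0.67441759  0.39063158 -0.49055472]
the job is handed in; nothing more can be done
None
```

```bash
python3 -c "
from station import *
import cv2,numpy as np
a=cv2.imread('pics/side12.png').astype(int);b=grab_frame('side')[:,:,::-1]
d=np.abs(a-b.astype(int)).max(2)
d=d[225:330,210:420];y,x=np.where(d>30);print(len(x),x.min()+210,x.max()+210,y.min()+225,y.max()+225)
cv2.imwrite('pics/side13.png',b)"
```

```text
the job is handed in; nothing more can be done
```

Both plates now stand upright on their feet, and the job is handed in at about 11.2 s. I tipped the large plate first, then the small one. For each I pushed the inner face of the foot near its free edge with shut fingers, followed the arc until it passed balance, and let it drop.

- **Position:** in the last pictures each plate is about where it lay. The large plate's heel corner did not visibly move; the small plate's heel moved by about 2–3 px, roughly 4 mm.
- **Surroundings:** the nozzles, T-joint, centre punch and soapstone looked unmoved. The arm partly hid the tape measure in the top view, but it looked unmoved from the side. The force readings I took never went above about 3 N, and the gripper ended at z about 0.27 m, touching nothing.
- **Unresolved check:** just before handing in, I compared two side pictures over the area with the plates. Some pixels differed, by up to 108 levels. I assume this is the arm's shadow as it settled or edge flicker, but I didn't save that last picture and the camera was closed after hand-in, so I couldn't confirm it.

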